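Fetch the round jar from the lidded case

ROBOT

A 7-joint arm with a two-finger parallel gripper is mounted at the origin on the work surface. World frame = base frame: x ahead of the robot, y to its left, z up, the work surface at z = 0. Lengths are in mm, angles in degrees, forces in N, time in s.
With the tool pointing down it reaches from about 425 to 875 mm from the base axis. Payload 4.7 kg.
Tool frame: the origin (TCP) lies midway between the tips of the shut fingers; the grasp point (between the pads) lies robot.pinch_z behind it (robot.pinch_z is the distance from the TCP to the grasp point, in mm); x points along the fingers, y is the direction in which the jaws open and shut, and the axes are right-handed (so a half turn about x gives the same grasp; the last joint's range is limited). The gripper opens to 87 mm and grips with 3 to 60 N. Pads are 19 mm wide; open, the fingers measure 117 mm over their backs; the gripper's body (75 mm by 190 mm) begins 51 mm behind the grasp point.
Start: joints at [-63.707, 18.392, -4.016, 83.108, 1.295, 78.541, -3.26], TCP at [279.709, 586.761, 222.587] pointing down, gripper open.
Joint ranges: [-163.93, 163.93], [-17.29, 119.83], [-79.2, 71.16], [3.27, 140.29], [-89.18, 269.18], [5.43, 117.66], [-154.24, 154.24]. Speed limits (degrees/s): [147.25, 147.25, 180, 180, 180, 180, 180].

INTERFACE

Orientations are given as a 3x3 rotation matrix whose columns are the frame's x, y, z axes.
In Python, from station import robot, cams gives the robot as it stands.
- The arm moves only by the tool servo_tool, never from a script. Its argument "increments" is a list of rows, each a list of 5 numbers: the shift along the tool's x, y, z as a fraction of full scale, then the turn about the tool's x as a fraction of full scale, then the opening in per cent of the stroke, from 0 (shut) to 100 (fully open). In form: [[dx, dy, dz, yaw, claw], ...]. A call has 1 to 12 rows; each row shifts and turns the commanded pose from where the row before left it, along the tool's axes as they then stand; what a row does not reach is not made up. Full scale, the value 1, is 2.5 cm for a shift and 6 degrees for a turn. A row lasts 1/10 s, in which the tool goes at most 50 mm and 8.59 degrees, less where a joint would pass 70% of its speed; a pose out of reach is approached as far as the arm can. A call with a number of a shift or a turn outside -1 to 1 is refused whole. A call with a gripper value outside its range is refused whole. The fingers move at their own pace and stop on an object; "grip_force" is the grip in N (left out, the last holds). Time passes only in rows, so rows that do not move let the fingers close. It gives the time, the measured TCP pose, the force and the opening at its end, in the units of the state.
- robot.observe(): the state, without advancing time (a new reading comes with each control period).
- cams.capture(name): name is "scene" or "top" or "wrist"; returns (picture, depth): 400x640x3 uint8, blue, green, red; 400x640 float32, mm along the optical axis (not along the pixel's ray), 0 where there is no reading.
- cams.calibration(name): a dict with "K" (3x3 intrinsics, pixels), "D" ([k1, k2, p1, p2, k3] as OpenCV has them; the pictures are not rectified), "R" (3x3) and "t" (3): a world point X has camera coordinates R X + t; the wrist camera has in their place "T_tool_cam" (4x4, takes a point from camera to tool coordinates, whose origin is the TCP and whose axes are the tool frame's). Camera axes: x right, y down, z forward; pixel columns grow to the right and rows downward; lengths in mm; the calibration is good to about 2 mm. A picture is of the moment at which its call begins: read the wrist's pose just before it. calibration takes no time and is no camera call.
- robot.finish_job(): hands the job in, once; it reports no verdict.
The state is a dict: "clock": time; "qpos": joint angles; "dq": joint speeds; "joint_torque": joint torques, N m; "ee_pos": TCP position; "orientation": TCP orientation; "wrist_force": force on the tool from outside, world axes, zero at the start; "moment": the same for the moment, N m; "grip_width": finger opening in mm.
Only numpy, scipy, OpenCV 4.12 (cv2) and the standard library are available. Lean on these libraries where they do the work, as an engineer would, in place of code of your own. Each camera call takes 0.05 s, during which the arm holds its last target. There are 200 camera calls.

TASK

Lift the hinged lid of the metal case by its bar handle and swing it over past upright so that it stays open by itself. Then lift the round jar (not the square one) out of the case and stand it upright on the wooden cutting board, setting it down rather than dropping it.

Things in the scene. Friction and masses are not known exactly. Their poses are not given: they have to be found in the camera images.
- lid (a joint): Lid hinge, rad: 0 shut, 1.85 fully open on its stop, leaning back. It balances near 1.5: below, its weight shuts it; beyond, it falls back to the stop and stays. No spring, hardly any friction; lid 0.35 kg. The hinge runs along the far long rim of the metal case (150 x 308 mm, 90 mm high, walls and floor 4 mm, fixed, any small yaw); the lid opens up and away from the robot.
- lid_handle (a point): Middle of the lid's bar handle: round dark steel bar 10 mm thick, 100 mm long, a leg at each end, axis 35 mm above the lid's top face. Axes turn with the lid: y along bar and hinge, z out of the top face (up when shut), x in the lid's plane to the hinge. Hinge axis: 142 mm along +x and 40 mm along -z from here. Lid shut, the case's centre is 67 mm along +x; the lid's free edge is 8 mm along -x.
- jar_center (a point): Centre, half-way up, of the round jar: white ceramic, wooden top, 46 mm in diameter, 74 mm high, 0.13 to 0.25 kg. It starts upright on the case's floor, midway between front and back walls, about 70 mm to one side of the middle along the hinge; a square jar (46 mm square, 74 mm high, same materials) stands on the other side. z is up the jar.
- board_top (a point): Centre of the top of the light wooden cutting board, 260 mm along x, 240 mm along y, 25 mm thick, fixed on the table. A small steel cup (52 mm across, 35 mm high) stands near its +x +y corner; its middle is clear. z is up.

How it is judged:
By the outcome, as a careful person would: the job done as asked, in the order asked, and still so for the second after the job is handed in, with the robot touching nothing.
It also fails if it takes over 64 s, if anything falls off the work surface, if the arm or the gripper's body presses on something with over 40 N, if the wrist force passes 120 N, or if a joint passes its speed limit or range.

## Working session

There is one attempt and no reset: what is moved stays moved. The work goes in short steps, Python scripts to look and compute and a tool call to move; the robot and the scene stay as the last step left them, time stands still between calls to the robot, and variables do not carry over. Pictures are saved under pics/ and viewed, about 8 in all and at most 12, crops included, and the job is handed in when it is done.

Besides the shell and the picture viewer there is one more tool, called after "Emit:" by a JSON object that holds its "name" and its "arguments". servo_tool: Moves the arm, as the interface text tells. Its arguments: {"type":"object","properties":{"increments":{"type":"array"},"grip_force":{"type":"number"}},"required":["increments"]}

```bash
ls; mkdir -p pics; python3 - <<'E'
from station import robot,cams
import cv2,numpy as np
print(robot.observe(), robot.pinch_z)
for n in("scene","top"):
    p,d=cams.capture(n);cv2.imwrite(f"pics/{n}0.png",p);np.save(f"pics/{n}0.npy",d);c=cams.calibration(n)
    print(n,c)
print(cams.calibration("wrist"))
E
```

```text
pics
{'clock': 0.0, 'qpos': array([-63.70739295,  18.44092584,  -4.01502093,  83.17494627,
         1.29632475,  78.53898474,  -3.26122423]), 'dq': array([ 0.01365725,  0.06519591,  0.06100048, -0.05448307, -0.03311704,
       -0.01109339,  0.07658971]), 'joint_torque': array([-7.37457549e-05, -4.91287887e+01, -4.03820481e-01, -3.12530994e+01,
       -6.38653035e-02,  4.40971262e-02,  1.84096075e-04]), 'ee_pos': array([279.50011797, 586.23645735, 221.43989291]), 'orientation': array([[-7.10821151e-04,  4.30263087e-01,  9.02703257e-01],
       [-1.77917425e-03,  9.02701513e-01, -4.30263656e-01],
       [-9.99998165e-01, -1.91190690e-03,  1.23853677e-04]]), 'wrist_force': array([ 1.37601575, -0.43669582,  0.61374009]), 'moment': array([0.00247006, 0.01711593, 0.00889254]), 'grip_width': 86.90894100493884} 18.700000000000003
scene {'K': array([[440.15408193,   0.        , 322.69775956],
       [  0.        , 440.15408193, 209.6565256 ],
       [  0.        ,   0.        ,   1.        ]]), 'D': array([-0.02491155,  0.        ,  0.        ,  0.        ,  0.        ]), 'R': array([[ 0.6468
[... 570 characters left out ...]
56919468e-01,  4.30461389e-04, -9.87611308e-01]]), 't': array([ -30.95607316,  528.74792827, 1052.40052222])}
{'K': array([[359.48707671,   0.        , 320.93085711],
       [  0.        , 359.48707671, 202.8718129 ],
       [  0.        ,   0.        ,   1.        ]]), 'D': array([0.00778335, 0.        , 0.        , 0.        , 0.        ]), 'T_tool_cam': array([[-2.64964172e-04, -2.93630107e-01,  9.55919081e-01,
        -1.63301517e+02],
       [ 9.99999764e-01,  5.28271174e-04,  4.39451872e-04,
        -2.15795541e+00],
       [-6.34020795e-04,  9.55918972e-01,  2.93629897e-01,
        -8.08670506e+01],
       [ 0.00000000e+00,  0.00000000e+00,  0.00000000e+00,
         1.00000000e+00]])}
```

View pics/top0.png

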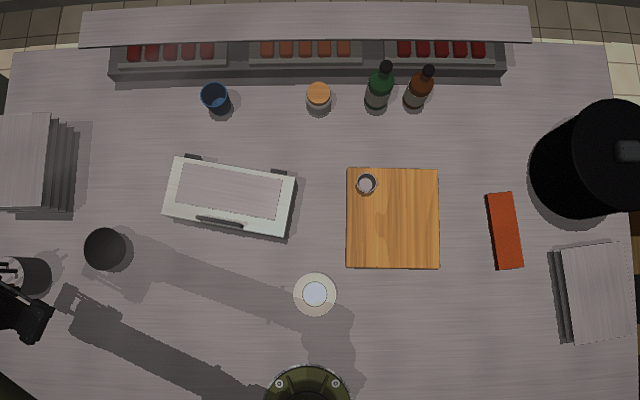

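View pics/scene0.png

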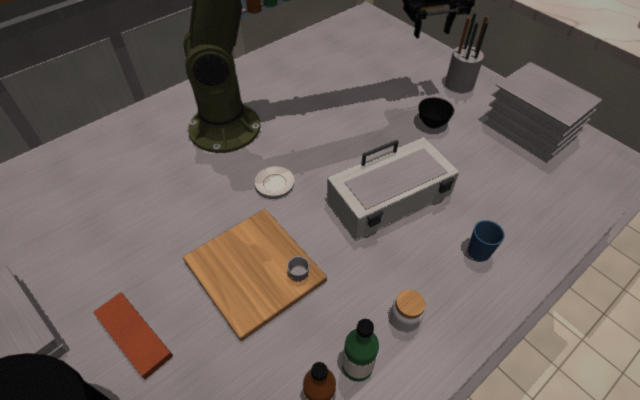

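```bash
cat > h.py <<'E'
from station import robot,cams
import cv2,numpy as np
def ray(name,uv,obs=None):
    c=cams.calibration(name)
    n=cv2.undistortPoints(np.array(uv,float).reshape(-1,1,2),c["K"],np.array(c["D"])).reshape(-1,2)
    d=np.c_[n,np.ones(len(n))]
    if name=="wrist":
        T=c["T_tool_cam"];R=obs["orientation"]@T[:3,:3];o=obs["ee_pos"]+obs["orientation"]@T[:3,3]
    else: R=c["R"].T;o=-R@c["t"]
    return o,d@R.T
def onz(name,uv,z,obs=None):
    o,d=ray(name,uv,obs); return o+d*((z-o[2])/d[:,2])[:,None]
def depthpts(name,uv,D,obs=None):
    o,d=ray(name,uv,obs); return o+d*np.array([D[int(round(v)),int(round(u))] for u,v in uv])[:,None]
E
python3 - <<'E'
from h import *
p=cv2.imread("pics/top0.png");D=np.load("pics/top0.npy")
g=p.max(2);m=np.zeros_like(g);m[208:236,190:250]=(g[208:236,190:250]<80)*255
n,l,s,c=cv2.connectedComponentsWithStats(m)
k=1+s[1:,4].argmax();ys,xs=np.where(l==k);print(s[k])
uv=np.c_[xs,ys].astype(float)
print("depth z",np.percentile(depthpts("top",uv,D)[:,2],[5,25,50,75,95]))
W=onz("top",uv,130)[:,:2].astype(np.float32);r=cv2.minAreaRect(W);print(r,cv2.boxPoints(r))
mu=W.mean(0);ev=np.linalg.eigh(np.cov(W.T));print(mu,ev)
# lid top
pts=depthpts("top",[(200,180),(240,190),(270,200),(180,195),(290,180),(230,200)],D);print(pts.round())
# board
hsv=cv2.cvtColor(p,cv2.COLOR_BGR2HSV);b=((hsv[...,1]>90)&(hsv[...,0]>8)&(hsv[...,0]<28)).astype(np.uint8);b[:140]=0;b[290:]=0;b[:,:330]=0;b[:,455:]=0
cn=max(cv2.findContours(b,0,2)[0],key=cv2.contourArea);print(cv2.minAreaRect(onz("top",cn.reshape(-1,2),25)[:,:2].astype(np.float32)))
print("cup",onz("top",[(367,184)],60))
s=cv2.imread("pics/scene0.png")
print("scene handle ends",onz("scene",[(364,160),(396,143)],130))
E
```

```text
[196 216  48  13 182]
depth z [ 95.50240441 132.03626758 134.0213126  135.55595458 137.41055383]
((464.3886413574219, 198.10256958007812), (113.76197814941406, 10.545333862304688), 78.7967758178711) [[448.16507 143.32993]
 [458.50943 141.28107]
 [480.6122  252.87521]
 [470.26785 254.92407]]
[464.37967 196.46199] EighResult(eigenvalues=array([   7.02772279, 1045.56354395]), eigenvectors=array([[-0.98124393,  0.19277018],
       [ 0.19277018,  0.98124393]]))
[[570. 257.  96.]
 [544. 157.  97.]
 [519.  84.  97.]
 [533. 305.  96.]
 [567.  36.  99.]
 [520. 181.  96.]]
((483.24273681640625, -221.82266235351562), (238.93292236328125, 258.6669006347656), 88.38152313232422)
cup [[ 562.93207575 -154.3665033    60.        ]]
scene handle ends [[468.84761076 140.23433426 130.        ]
 [477.90018764 246.62885194 130.        ]]
```

Emit:
{"name": "servo_tool", "arguments": {"increments": [[-0.6,-0.4,0,0,100],[-0.6,-0.6,0,0,100],[0,-0.8,0.8,0,100],[0,-0.8,1,0,100],[0,-0.8,1,0,100],[0,-0.8,1,0,100],[0,-0.8,1,0,100],[0,-0.8,1,0,100],[0,-0.8,1,0,100],[0,-0.8,1,0,100],[0,-0.8,1,0,100],[0,-0.8,1,0,100]]}}

```text
clock: 1.3
ee_pos: [404.1, 276.7, 253.7]
orientation: [[0.001, 0.43, 0.903], [0.001, 0.903, -0.43], [-1.0, 0.001, 0.0]]
wrist_force: [0.4, -0.6, 0.2]
grip_width: 87.0
```

Emit:
{"name": "servo_tool", "arguments": {"increments": [[0,-0.8,1,0.5,100],[0,-0.8,1,0,100],[0,-0.4,1,0,100],[0,0,0.4,1,100],[0,0,0,1,100],[0,0,0,1,100],[0,0,0,1,100],[0,0,0,1,100],[0,0,0,1,100],[0,0,0,1,100],[0,0,0,1,100],[0,0,0,1,100]]}}

```text
clock: 2.5
ee_pos: [456.0, 194.2, 253.6]
orientation: [[0.0, 0.992, 0.127], [0.001, 0.127, -0.992], [-1.0, 0.001, -0.001]]
wrist_force: [0.1, 0.5, -0.3]
grip_width: 86.9
```

Emit:
{"name": "servo_tool", "arguments": {"increments": [[0,0,0,1,100],[0,0,0,1,100],[0,0,0,1,100],[0,0,0,0,100],[0,0,0,0,60],[0,0,0,0,40]]}}

```text
clock: 3.1
ee_pos: [456.3, 194.4, 253.0]
orientation: [[0.0, 0.984, -0.18], [0.0, -0.18, -0.984], [-1.0, 0.0, -0.0]]
wrist_force: [-0.2, 0.5, 0.5]
grip_width: 78.1
```

```bash
python3 - <<'E'
from h import *
o=robot.observe();print(o["clock"],o["ee_pos"],o["orientation"],o["qpos"],o["grip_width"])
p,D=cams.capture("wrist");cv2.imwrite("pics/w1.png",p);np.save("pics/w1.npy",D)
E
```

```text
3.1 [456.28186903 194.42026061 252.9620554 ] [[ 3.07808720e-04  9.83630948e-01 -1.80194515e-01]
 [ 4.46119813e-04 -1.80194641e-01 -9.83630872e-01]
 [-9.99999853e-01  2.22381816e-04 -4.94282737e-04]] [-39.85257332  -1.61314102  13.4886886  102.28339546   0.36759674
  79.25833262 -36.81846893] 78.05555823574757
```

View pics/w1.png

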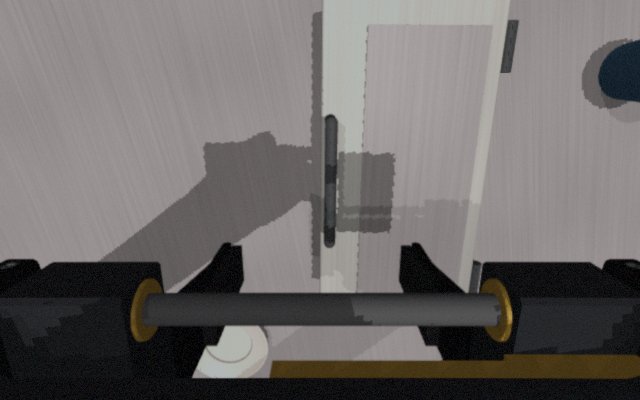

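```bash
python3 - <<'E'
from h import *
p=cv2.imread("pics/w1.png");D=np.load("pics/w1.npy")
R=np.array([[ 3.07808720e-04,  9.83630948e-01, -1.80194515e-01],[4.46119813e-04,-1.80194641e-01,-9.83630872e-01],[-9.99999853e-01,2.22381816e-04,-4.94282737e-04]])
o=dict(ee_pos=np.array([456.28186903,194.42026061,252.9620554]),orientation=R)
g=p.max(2);m=np.zeros_like(g);m[110:252,321:342]=(g[110:252,321:342]<85)*255
n,l,s,c=cv2.connectedComponentsWithStats(m);k=1+s[1:,4].argmax();ys,xs=np.where(l==k);print(s[k]);uv=np.c_[xs,ys].astype(float)
print(np.percentile(depthpts("wrist",uv,D,o)[:,2],[10,25,50,75,90]))
W=onz("wrist",uv,131,o)[:,:2].astype(np.float32);r=cv2.minAreaRect(W);print(r)
ev=np.linalg.eigh(np.cov(W.T));print(W.mean(0),ev)
mid=np.array([*r[0],131]);print("delta tool",R.T@(mid-o["ee_pos"]))
# case side edges: free edge, hinge edge lid
print(onz("wrist",[(322,20),(322,280),(367,30),(359,280),(508,20),(471,250)],96,o).round(1))
E
```

```text
[ 323  115   15  133 1550]
[133.72745929 134.77983944 135.74578973 136.41167819 136.93328603]
((464.42755126953125, 199.9700927734375), (110.73663330078125, 11.020812034606934), 79.32412719726562)
[464.78403 202.3598 ] EighResult(eigenvalues=array([  7.87819931, 985.83687038]), eigenvectors=array([[-0.98243269,  0.18661727],
       [ 0.18661727,  0.98243269]]))
delta tool [121.96702067   6.98517299  -6.86650977]
[[480.9 326.7  96. ]
 [439.   96.1  96. ]
 [515.5 313.   96. ]
 [475.3  89.5  96. ]
 [627.9 299.6  96. ]
 [587.  102.3  96. ]]
```

Emit:
{"name": "servo_tool", "arguments": {"increments": [[0,0.28,-0.24,0,45],[0.8,0,0,0,45],[1,0,0,0,45],[1,0,0,0,45],[1,0,0,0,45],[1,0,0,0,45],[0.7,0,0,0,45],[0,0,0,0,45],[0,0,0,0,0],[0,0,0,0,0],[0,0,0,0,0],[0,0,0,0,0]], "grip_force": 15}}

```text
clock: 4.35
ee_pos: [465.0, 199.4, 116.0]
orientation: [[0.002, 0.983, -0.182], [0.001, -0.182, -0.983], [-1.0, 0.001, -0.001]]
wrist_force: [-0.4, 0.2, 0.4]
grip_width: 14.8
```

Emit:
{"name": "servo_tool", "arguments": {"increments": [[0,0,0,0,0],[0,0,0,0,0],[0,0,0,0,0]]}}

```text
clock: 4.65
ee_pos: [464.9, 199.3, 115.7]
orientation: [[0.001, 0.983, -0.182], [0.001, -0.182, -0.983], [-1.0, 0.001, -0.001]]
wrist_force: [-0.9, -1.0, 3.5]
grip_width: 9.5
```

Emit:
{"name": "servo_tool", "arguments": {"increments": [[-0.56,0.19,0,0,0],[-0.54,0.24,0,0,0],[-0.51,0.3,0,0,0],[-0.48,0.34,0,0,0],[-0.44,0.39,0,0,0],[0,0,0,0,0]]}}

```text
clock: 5.25
ee_pos: [500.5, 192.4, 180.9]
orientation: [[-0.001, 0.983, -0.183], [0.001, -0.183, -0.983], [-1.0, -0.001, -0.001]]
wrist_force: [-4.9, 0.9, 2.0]
grip_width: 9.1
```

Emit:
{"name": "servo_tool", "arguments": {"increments": [[-0.4,0.43,0,0,0],[-0.36,0.47,0,0,0],[-0.31,0.5,0,0,0],[-0.25,0.53,0,0,0],[-0.2,0.56,0,0,0],[-0.14,0.57,0,0,0],[0,0,0,0,0]]}}

```text
clock: 5.95
ee_pos: [577.5, 177.6, 222.1]
orientation: [[0.003, 0.983, -0.184], [0.0, -0.184, -0.983], [-1.0, 0.002, -0.001]]
wrist_force: [-2.4, 0.3, 6.9]
grip_width: 8.9
```

Emit:
{"name": "servo_tool", "arguments": {"increments": [[-0.09,0.58,0,0,0],[-0.03,0.59,0,0,0],[0.03,0.59,0,0,0],[0,0,0,0,0]]}}

```text
clock: 6.35
ee_pos: [620.1, 169.4, 222.7]
orientation: [[0.001, 0.983, -0.184], [-0.001, -0.184, -0.983], [-1.0, 0.002, 0.001]]
wrist_force: [-0.1, -0.9, 3.3]
grip_width: 9.5
```

```bash
python3 - <<'E'
from h import *
a,_=cams.capture("scene");b,_=cams.capture("wrist")
cv2.imwrite("pics/c2.png",np.hstack([cv2.resize(a[50:300,200:600],(400,250)),cv2.resize(b,(400,250))]))
E
```

```text
(no output)
```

View pics/c2.png

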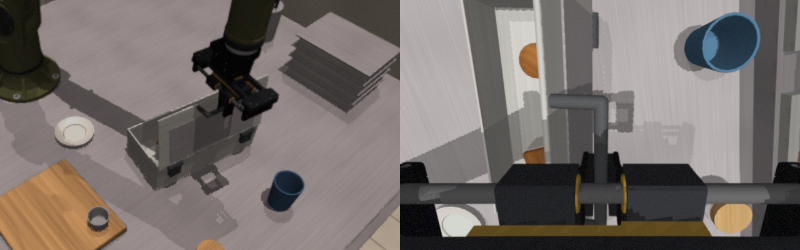

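Emit:
{"name": "servo_tool", "arguments": {"increments": [[0.09,0.58,0,0,0],[0.15,0.57,0,0,0],[0.2,0.55,0,0,0],[0.13,0.27,0,0,0],[0,0,0,0,0],[0,0,0,0,0]]}}

```text
clock: 7.05
ee_pos: [667.0, 160.5, 207.6]
orientation: [[-0.001, 0.983, -0.183], [-0.001, -0.183, -0.983], [-1.0, -0.0, 0.002]]
wrist_force: [-0.6, -4.1, -0.9]
grip_width: 9.1
```

Emit:
{"name": "servo_tool", "arguments": {"increments": [[0,0,0,0,22],[0,0,0,0,22],[0,0,0,0,22],[0,0,0,0,22],[0,0,0,0,22]]}}

```text
clock: 7.55
ee_pos: [667.2, 162.3, 207.9]
orientation: [[0.0, 0.983, -0.181], [0.001, -0.181, -0.983], [-1.0, 0.0, -0.001]]
wrist_force: [0.7, -0.0, -0.0]
grip_width: 19.2
```

Emit:
{"name": "servo_tool", "arguments": {"increments": [[-0.4,0,0,0,22],[-0.6,0,0,0,22],[-1,0,0,0,22],[-1,0,0,0,22],[-1,0,0,0,22],[0,-0.8,-0.4,0,100],[0,-0.8,-0.4,0,100],[0,-0.8,-0.4,0,100],[0,-0.8,-0.4,0,100],[0,-0.8,-0.4,0,100],[0,-0.8,-0.4,0,100],[0,-0.8,-0.4,0,100]]}}

```text
clock: 8.75
ee_pos: [541.8, 256.3, 309.8]
orientation: [[0.002, 0.983, -0.182], [0.001, -0.182, -0.983], [-1.0, 0.002, -0.002]]
wrist_force: [0.4, 0.4, 0.0]
grip_width: 67.1
```

Emit:
{"name": "servo_tool", "arguments": {"increments": [[0,0,0,-1,100],[0,0,0,-1,100],[0,0,0,-1,100],[0,0,0,-1,100],[0,0,0,-1,100],[0,0,0,-1,100],[0,0,0,-1,100],[0,0,0,-1,100],[0,0,0,-1,100],[0,0,0,-1,100],[0,0,0,-1,100],[0,0,0,-1,100]]}}

```text
clock: 9.95
ee_pos: [542.6, 255.8, 309.7]
orientation: [[0.002, 0.474, 0.881], [0.001, 0.881, -0.474], [-1.0, 0.002, 0.001]]
wrist_force: [-0.2, -0.6, -0.6]
grip_width: 86.7
```

Emit:
{"name": "servo_tool", "arguments": {"increments": [[0,0,0,-1,100],[0,0,0,-1,100],[0,0,0,-1,100],[0,0,0,0,100],[0,0,0,0,100]]}}

```text
clock: 10.45
ee_pos: [542.6, 255.8, 309.0]
orientation: [[0.001, 0.185, 0.983], [0.001, 0.983, -0.185], [-1.0, 0.001, 0.001]]
wrist_force: [0.1, -0.7, 0.3]
grip_width: 86.8
```

```bash
python3 - <<'E'
from h import *
o=robot.observe();print(o["clock"],o["ee_pos"],o["orientation"],o["grip_width"],o["qpos"])
p,D=cams.capture("wrist");cv2.imwrite("pics/w3.png",p);np.savez("pics/w3.npz",D=D,e=o["ee_pos"],R=o["orientation"])
t,d=cams.capture("top");cv2.imwrite("pics/t3.png",t);np.save("pics/t3.npy",d)
cv2.imwrite("pics/c3.png",np.vstack([cv2.resize(p,(480,300)),cv2.resize(t[100:300,140:460],(480,300))]))
E
```

```text
10.45 [542.56311383 255.78198448 309.00077396] [[ 1.24661352e-03  1.84675901e-01  9.82798686e-01]
 [ 7.51787907e-04  9.82798999e-01 -1.84676913e-01]
 [-9.99998940e-01  9.69076904e-04  1.08633341e-03]] 86.80709269124367 [-34.36129535  10.55424019   7.73954486  83.11170199  -1.42266502
  86.34599891  52.69521636]
```

View pics/c3.png

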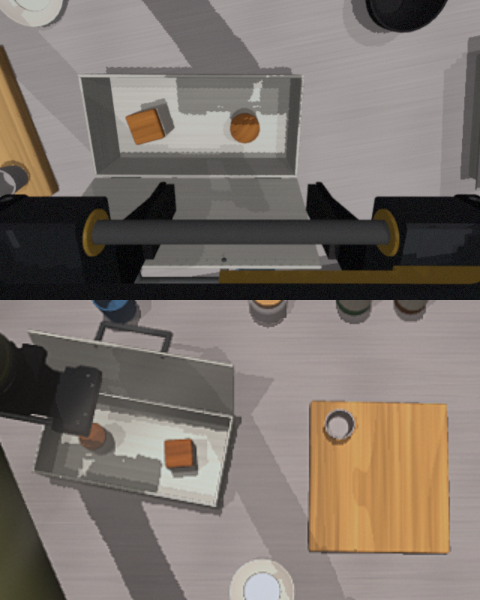

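```bash
python3 - <<'E'
from h import *
p=cv2.imread("pics/w3.png");f=np.load("pics/w3.npz");o=dict(ee_pos=f["e"],orientation=f["R"])
hsv=cv2.cvtColor(p,cv2.COLOR_BGR2HSV);m=((hsv[...,1]>110)&(hsv[...,0]<25)).astype(np.uint8);m[:,:150]=0;m[:130]=0;m[210:]=0
for cn in cv2.findContours(m,0,2)[0]:
    if cv2.contourArea(cn)<200:continue
    W=onz("wrist",cn.reshape(-1,2),78,o);c,r=cv2.minEnclosingCircle(W[:,:2].astype(np.float32))
    u=cn.reshape(-1,2).mean(0);print(u,c,r,"z",depthpts("wrist",[u],f["D"],o)[0])
    print("tool delta",f["R"].T@(np.array([*c,55-18.7])-f["e"]))
print(onz("wrist",[(107,101),(401,101),(398,236),(128,236)],90,o).round(1))
E
```

```text
[325.765625 170.703125] (545.680908203125, 259.0989685058594) 22.341611862182617 z [545.34075069 258.97701836  79.18938435]
tool delta [272.70686536   3.57144205   2.15534988]
[193.24489796 168.76530612] (516.5926513671875, 114.82656860351562) 31.097171783447266 z [515.91597124 115.33285187  80.60354183]
tool delta [ 2.72562141e+02 -1.43591228e+02  2.11230735e-01]
[[430.9  53.1  90. ]
 [485.9 347.9  90. ]
 [633.2 326.8  90. ]
 [576.2  23.6  90. ]]
```

Emit:
{"name": "servo_tool", "arguments": {"increments": [[0.5,0.14,0.09,0,100],[1,0,0,0,100],[1,0,0,0,100],[1,0,0,0,100],[1,0,0,0,100],[1,0,0,0,100],[1,0,0,0,100],[1,0,0,0,100],[0,0,0,0,100]]}}

```text
clock: 11.45
ee_pos: [542.2, 257.6, 115.5]
orientation: [[-0.007, 0.182, 0.983], [-0.004, 0.983, -0.182], [-1.0, -0.005, -0.006]]
wrist_force: [0.2, 0.8, 0.5]
grip_width: 87.2
```

```bash
python3 - <<'E'
from h import *
o=robot.observe();print(o["ee_pos"],o["wrist_force"])
p,D=cams.capture("wrist");cv2.imwrite("pics/w4.png",p)
E
```

```text
[542.15560361 257.60190312 115.50127928] [0.19793404 0.82391031 0.48670339]
```

View pics/w4.png

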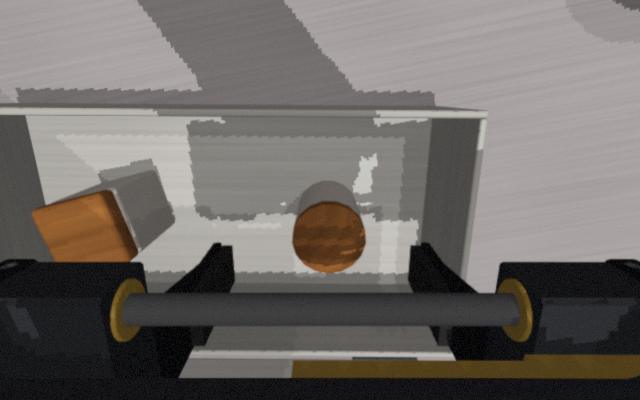

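Emit:
{"name": "servo_tool", "arguments": {"increments": [[0,0.08,0.12,0,100],[0.6,0,0,0,100],[0.8,0,0,0,100],[0.8,0,0,0,100],[0.7,0,0,0,100],[0.3,0,0,0,100],[0,0,0,0,100]]}}

```text
clock: 12.2
ee_pos: [548.0, 260.0, 39.4]
orientation: [[-0.001, 0.182, 0.983], [-0.001, 0.983, -0.182], [-1.0, -0.001, -0.001]]
wrist_force: [-0.7, -0.3, -0.2]
grip_width: 86.9
```

Emit:
{"name": "servo_tool", "arguments": {"increments": [[0,0,0,0,0],[0,0,0,0,0],[0,0,0,0,0],[0,0,0,0,0],[0,0,0,0,0],[0,0,0,0,0],[0,0,0,0,0]], "grip_force": 20}}

```text
clock: 12.9
ee_pos: [548.5, 260.5, 40.5]
orientation: [[0.0, 0.182, 0.983], [0.0, 0.983, -0.182], [-1.0, 0.0, 0.0]]
wrist_force: [-0.0, -0.0, 1.4]
grip_width: 45.2
```

Emit:
{"name": "servo_tool", "arguments": {"increments": [[-0.3,0,0,0,0],[-0.5,0,0,0,0],[-0.8,0,0,0,0],[-0.8,0,0,0,0],[-0.8,0,0,0,0],[-0.8,0,0,0,0],[-0.8,0,0,0,0],[-0.8,0,0,0,0],[-0.4,0,0,0,0],[0,0,0,0,0]]}}

```text
clock: 13.9
ee_pos: [549.5, 260.7, 192.6]
orientation: [[0.003, 0.182, 0.983], [0.002, 0.983, -0.182], [-1.0, 0.002, 0.003]]
wrist_force: [-0.4, -0.2, -1.9]
grip_width: 45.1
```

Emit:
{"name": "servo_tool", "arguments": {"increments": [[0,-0.3,0,0,0],[0,-0.6,0.05,0,0],[0,-0.8,0.05,0,0],[0,-0.8,0.05,0,0],[0,-0.8,0.05,0,0],[0,-0.8,0.05,0,0],[0,-0.8,0.05,0,0],[0,-0.8,0.05,0,0],[0,-0.8,0.05,0,0],[0,-0.8,0.05,0,0],[0,-0.8,0.05,0,0],[0,-0.8,0.05,0,0]]}}

```text
clock: 15.1
ee_pos: [520.6, 36.1, 190.1]
orientation: [[-0.0, 0.184, 0.983], [-0.0, 0.983, -0.184], [-1.0, -0.0, -0.0]]
wrist_force: [-0.3, -0.2, -1.7]
grip_width: 45.2
```

Emit:
{"name": "servo_tool", "arguments": {"increments": [[0,-0.8,0.05,0,0],[0,-0.8,0.05,0,0],[0,-0.8,0.05,0,0],[0,-0.8,0.05,0,0],[0,-0.8,0.05,0,0],[0,-0.8,0.05,0,0],[0,-0.8,0.05,0,0],[0,-0.8,0.05,0,0],[0,-0.8,0.05,0,0],[0,-0.8,0,0,0],[0,-0.8,0,0,0],[0,-0.5,0,0,0]]}}

```text
clock: 16.3
ee_pos: [488.3, -194.9, 190.2]
orientation: [[-0.0, 0.186, 0.983], [-0.0, 0.983, -0.186], [-1.0, -0.0, -0.0]]
wrist_force: [0.0, 0.0, -1.6]
grip_width: 45.7
```

Emit:
{"name": "servo_tool", "arguments": {"increments": [[0,-0.8,0,0,0],[0,-0.5,0,0,0],[0,0,0,0,0],[0,0,0,0,0]]}}

```text
clock: 16.7
ee_pos: [484.2, -223.1, 190.2]
orientation: [[0.0, 0.182, 0.983], [0.001, 0.983, -0.182], [-1.0, 0.001, -0.0]]
wrist_force: [-0.7, 0.8, -1.1]
grip_width: 45.3
```

```bash
python3 - <<'E'
from h import *
o=robot.observe();print(o["clock"],o["ee_pos"],o["orientation"],o["wrist_force"],o["grip_width"])
p,D=cams.capture("wrist");t,d=cams.capture("scene")
cv2.imwrite("pics/c5.png",np.vstack([cv2.resize(p,(480,300)),cv2.resize(t[50:350,100:580],(480,300))]))
E
```

```text
16.7 [ 484.24474841 -223.12557046  190.19871946] [[ 7.06902510e-06  1.82308675e-01  9.83241347e-01]
 [ 9.68955552e-04  9.83240884e-01 -1.82308597e-01]
 [-9.99999531e-01  9.54005906e-04 -1.69698449e-04]] [-0.72855489  0.79903627 -1.07086776] 45.30150332554254
```

View pics/c5.png

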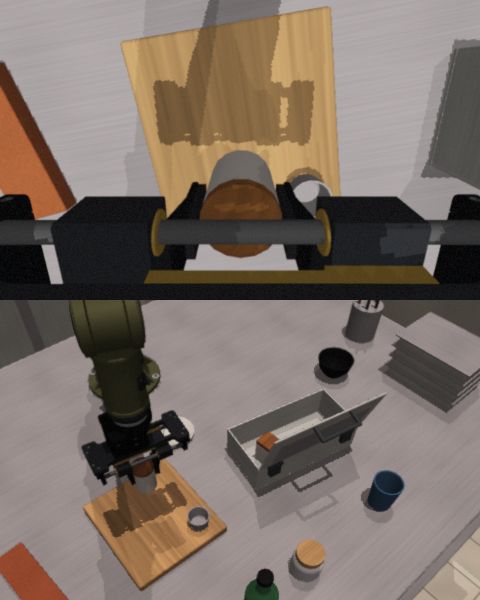

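Emit:
{"name": "servo_tool", "arguments": {"increments": [[0.4,0,0,0,0],[0.8,0,0,0,0],[0.8,0,0,0,0],[0.8,0,0,0,0],[0.8,0,0,0,0],[0.7,0,0,0,0],[0.4,0,0,0,0],[0.2,0,0,0,0],[0,0,0,0,0],[0,0,0,0,0]]}}

```text
clock: 17.8
ee_pos: [484.9, -223.7, 68.4]
orientation: [[0.001, 0.182, 0.983], [-0.0, 0.983, -0.182], [-1.0, -0.0, 0.001]]
wrist_force: [0.7, 0.1, -1.7]
grip_width: 45.3
```

Emit:
{"name": "servo_tool", "arguments": {"increments": [[0.06,0,0,0,0],[0.05,0,0,0,0],[0,0,0,0,0],[0,0,0,0,0]]}}

```text
clock: 18.2
ee_pos: [484.4, -223.6, 65.2]
orientation: [[0.0, 0.182, 0.983], [0.0, 0.983, -0.182], [-1.0, 0.0, 0.0]]
wrist_force: [-0.6, -0.4, -1.0]
grip_width: 44.7
```

Emit:
{"name": "servo_tool", "arguments": {"increments": [[0.05,0,0,0,0],[0.05,0,0,0,0],[0,0,0,0,0],[0,0,0,0,0]]}}

```text
clock: 18.6
ee_pos: [484.3, -223.6, 62.5]
orientation: [[-0.0, 0.182, 0.983], [0.0, 0.983, -0.182], [-1.0, 0.0, -0.0]]
wrist_force: [-0.5, 0.7, -1.6]
grip_width: 45.4
```

Emit:
{"name": "servo_tool", "arguments": {"increments": [[0.04,0,0,0,0],[0,0,0,0,0],[0,0,0,0,0]]}}

```text
clock: 18.9
ee_pos: [484.4, -223.6, 61.6]
orientation: [[0.0, 0.182, 0.983], [0.0, 0.983, -0.182], [-1.0, 0.0, 0.0]]
wrist_force: [0.2, 0.8, -1.5]
grip_width: 45.3
```

Emit:
{"name": "servo_tool", "arguments": {"increments": [[0.04,0,0,0,0],[0,0,0,0,0],[0,0,0,0,0]]}}

```text
clock: 19.2
ee_pos: [484.6, -223.6, 61.4]
orientation: [[0.0, 0.182, 0.983], [0.0, 0.983, -0.182], [-1.0, 0.001, 0.0]]
wrist_force: [-1.7, 1.1, 5.2]
grip_width: 45.1
```

Contact (z force changed from −1.5 to +5 N). Release gently, then retreat.

Emit:
{"name": "servo_tool", "arguments": {"increments": [[0,0,0,0,56],[0,0,0,0,60],[0,0,0,0,70],[0,0,0,0,85],[0,0,0,0,100],[0,0,0,0,100],[0,0,0,0,100]]}}

```text
clock: 19.9
ee_pos: [484.4, -223.6, 60.5]
orientation: [[-0.0, 0.182, 0.983], [0.0, 0.983, -0.182], [-1.0, 0.0, -0.0]]
wrist_force: [0.1, 0.2, 0.8]
grip_width: 82.8
```

Emit:
{"name": "servo_tool", "arguments": {"increments": [[-0.3,0,0,0,100],[-0.6,0,0,0,100],[-1,0,0,0,100],[-1,0,0,0,100],[-1,0,0,0,100],[-1,0,0,0,100],[-1,0,0,0,100],[-1,0,0,0,100],[0,0,0,0,100],[0,0,0,0,100]]}}

```text
clock: 20.9
ee_pos: [484.7, -223.9, 234.4]
orientation: [[0.002, 0.182, 0.983], [-0.0, 0.983, -0.182], [-1.0, 0.0, 0.002]]
wrist_force: [-0.3, -0.3, 0.2]
grip_width: 87.0
```

```bash
python3 - <<'E'
from h import *
o=robot.observe();print(o["clock"],o["ee_pos"],o["wrist_force"],o["grip_width"])
p,D=cams.capture("wrist");t,d=cams.capture("scene")
cv2.imwrite("pics/c6.png",np.vstack([cv2.resize(p,(480,300)),cv2.resize(t[50:350,100:580],(480,300))]))
hsv=cv2.cvtColor(p,cv2.COLOR_BGR2HSV);print(o["orientation"])
E
```

```text
20.9 [ 484.66416574 -223.85949553  234.42386979] [-0.3183855  -0.31795344  0.20104274] 87.03634744741188
[[ 2.40389448e-03  1.82106668e-01  9.83275843e-01]
 [-2.66011564e-04  9.83278765e-01 -1.82106559e-01]
 [-9.99997075e-01  1.76202208e-04  2.41214088e-03]]
```

View pics/c6.png

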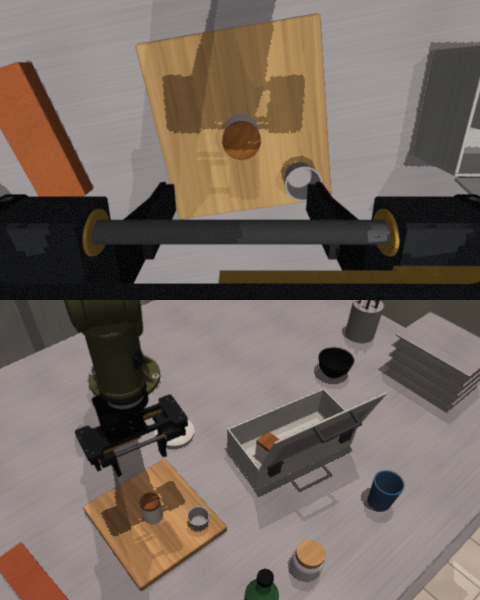

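The round jar stands upright in the middle of the board. The lid is open, the cup and square jar are undisturbed, and the gripper is clear.

```bash
python3 -c "
from station import robot
print(robot.finish_job())"
```

```text
the job is handed in; nothing more can be done
None
```

The job is done and handed in at about 21 s, with the arm about 100 mm above the jar and touching nothing.

- **Lid:** I gripped the bar handle and swung the lid over to about 1.75 rad. After release it fell back and stayed open in every later picture.
- **Jar:** I lifted the round jar out of the case and lowered it onto the middle of the cutting board in small steps. I let go only once contact showed, when the vertical wrist force went from −1.5 to +5 N.

**Last checks:** the final wrist and scene pictures show the jar standing upright near the board's centre. The cup and the square jar are undisturbed. The highest wrist force I read was about 7 N, though readings come only at the end of each move. No check failed. The only mismatches were the scene camera's handle position, about 10 mm off the wrist view I used, and a few mm of drift while lowering to grasp the jar.

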